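# Set the working gap of a vial photometer with its knurled wheel and clamp it

### The arm

A 7-joint arm with a two-finger parallel gripper is mounted at the origin on a cart in front of the work surface, level with it; the furniture and walls round the work are solid. World frame = base frame: x ahead of the robot, y to its left, z up, the work surface at z = 0. Lengths are in m, angles in rad, forces in N, time in s.
With the tool pointing down it reaches from about 0.4 to 0.85 m from the base axis. Payload 10.4 kg.
Tool frame: the origin (TCP) lies midway between the tips of the shut fingers; the grasp point (between the pads) lies 19 mm behind it; z points along the fingers, y is the line along which they close (so a half turn about z gives the same grasp; the last joint's range is limited). The gripper opens to 87 mm and grips with 3 to 60 N. Pads are 19 mm wide; open, the fingers measure 117 mm over their backs; the gripper's body (75 mm by 190 mm) begins 51 mm behind the grasp point.
Start: joints at [-1.207, 0.332, -0.065, 1.46, 0.022, 1.35, -0.088], TCP at [0.236, 0.579, 0.223] pointing down, gripper open.
Joint ranges: [-2.6, 2.6], [-0.5, 2.12], [-1.47, 1.34], [0.16, 2.42], [-1.27, 4.41], [0.06, 2.06], [-2.6, 2.6]. Speed limits (rad/s): [2.22, 2.22, 2.79, 2.79, 3.14, 3.14, 3.14].

### API

Orientations are given as a unit quaternion [x, y, z, w].
In Python, from bench import r gives the robot as it stands.
- The arm moves only by the tool arm_command, never from a script. Its argument "moves" is one flat list of numbers, 4 for each row, row after row: the shift along the tool's x, y, z in cm, then the turn about the tool's z in degrees. A call has 1 to 12 rows; each row shifts and turns the commanded pose from where the row before left it, along the tool's axes as they then stand; what a row does not reach is not made up. A row lasts 1/12 s, in which the tool goes at most 41.7 mm and 7.16 degrees, less where a joint would pass 70% of its speed; a pose out of reach is approached as far as the arm can. A call with a gripper value outside its range is refused whole. "fingers" is the opening in per cent of the stroke, from 0 (shut) to 100 (fully open), set as the call begins (left out, the last holds). The fingers move at their own pace and stop on an object; "squeeze" is the grip in N (left out, the last holds). Time passes only in rows, so rows that do not move let the fingers close. It gives the time, the measured TCP pose, the force, the opening and the grip force at its end, in the units of the state.
- r.read_state(): the state, without advancing time (a new reading comes with each control period).
- r.camera(name): name is "scene" or "top" or "wrist"; returns the picture (400x640x3 uint8, red, green, blue); there is no depth.
- r.camera_info(name): a dict with "fx", "fy", "cx", "cy" (pixels), "origin" and "attitude" of the camera in the world. Camera axes: x right, y up, looking along -z (the intrinsics and any distortion apply to the point x, -y, -z); pixel columns grow to the right and rows downward; lengths in m; the calibration is good to about 2 mm. A picture is of the moment at which its call begins: read the wrist's pose just before it. camera_info takes no time and is no camera call; for the wrist camera it gives the pose at the moment of the call.
- r.close_job(): hands the job in; it is judged then, once.
The state is a dict: "time": time; "joint_positions": joint angles; "joint_vel": joint speeds; "joint_torque": joint torques, N m; "ee_pos": TCP position; "eef_rot": TCP orientation; "ft_force": force on the tool from outside, world axes, zero at the start; "torque": the same for the moment, N m; "width": finger opening in m; "grip_force": force on a finger pad.
Only numpy, scipy, OpenCV 4.12 (cv2) and the standard library are available. Lean on these libraries where they do the work, as an engineer would, in place of code of your own. Each camera call takes 0.05 s, during which the arm holds its last target. There are 200 camera calls.

### The job

Set the working gap on the vial photometer: with a fingertip resting lightly on the brass knurled wheel, roll it until the orange pointer of the blue lens head lines up with the red gauge flag, then press the orange clamp lever down flat to lock the setting. Move the head only with the wheel, and do not lift or shift the flag, the vial in its seat or the things round about.

Things in the scene. Friction and masses are not known exactly. Their poses are not given: they have to be found in the camera images.
- bench: vial photometer, fixed; grey base 112 x 340 x 18 mm. Origin on the worktop; x to its back, y along it from wheel to vial (left, seen from the robot at yaw 0). In its frame, mm: white wheel housing 40 wide at (0,-88), top z 52, its gear cover x 20 to 38 to z 66; blue lens head at (0,-26+head), top z 63; vial seat (0,85); light source (0,133), top z 80; clamp block (8,-152), top z 51, back to z 66
- wheel_top (a point): top of the brass wheel's rim, mid width, 68 mm over the worktop. Wheel 44 mm in diameter, 16 wide, on a rigid axle along bench x; its upper 16 mm stand free above the housing. A fingertip resting on top with 4 to 10 N grips it. Dragging the top to bench +y (to the vial) drives the head the same way, 10 mm for 22 mm of rim; -y drives it back. About 1.5 N along the rim turns it; it stays where left
- wheel (a joint): turn of the knurled wheel in rad, 0 at the start, growing as the head moves towards the vial (head = 0.010 m x wheel)
- head (a joint): travel of the lens head along the bench's +y in m, 0 at the start, end stop at 0.049 (there the lens all but touches the vial)
- pointer (a point): tip of the orange pointer (4 mm wide line) of the lens head, over the white scale at the front of the base, 23 mm over the worktop
- gauge_mark (a point): tip of the red line (4 mm wide) of the gauge flag, on the front side of the scale, 23 mm over the worktop. The pointer lines up with it when both have the same y in the bench's frame; it starts 18 to 42 mm further along +y than the pointer
- lever (a joint): orange clamp lever in rad: 0 lies flat (locked), 0.75 to 0.95 standing open at the start; it swings down towards the bench's front (-x) and stays where it is left (a push of about 1.5 N)
- lever_pivot (a point): axis of the clamp lever, 58 mm over the worktop, along bench y. The lever is 61 mm long from here, 14 wide, 6 thick, and points to bench -x and up while open; flat, its top is 61.5 mm over the worktop. It can be pressed straight down 24 mm in front (-x) of the pivot
- lever_end (a point): upper face near the free end of the clamp lever, 56 mm from its axis
- sample_vial: glass vial with blue cap, diameter 25 mm, 57 mm tall, standing loose in its seat at the left end of the bench, origin at its underside
- spare_vial_white: loose vial with white cap, 25 x 57 mm, standing behind the bench; leave alone
- spare_vial_red: loose vial with red cap, 25 x 57 mm, standing behind the bench; leave alone
- brass_weight: loose brass weight, 22 x 30 mm, behind the bench; leave alone
- blue_marker: loose marker pen, 128 x 16 mm, lying in front of the bench; leave alone
- dish: loose glass dish, 90 x 14 mm, left of the bench; leave alone

How it is judged:
On the way, in this order (a step that is already met when the one before it is completed fails the run):
1. the pointer stands at the gauge flag, within 2 mm, while the clamp lever is still open (y of pointer in the frame of gauge_mark between -0.002 and 0.002 m and value of joint lever above 0.5 rad), for 0.4 s.
2. the clamp lever is pressed flat (value of joint lever below 0.12 rad), for 0.2 s.
At the end, for the whole second after the job is handed in: the pointer is within 2 mm of the gauge flag along the scale, the head is at rest, the clamp lever lies flat (under 0.12 rad), and the vial still stands upright in its seat (y of pointer in the frame of gauge_mark between -0.002 and 0.002 m and value of joint lever below 0.12 rad and velocity of joint head between -0.002 and 0.002 m/s and distance of sample_vial from where it was at the start of the episode below 0.006 m and angle between sample_vial's own z axis and vertical below 0.15 rad); the robot touches nothing.
It fails at once if the lens head is pushed by hand instead of by its wheel (contact force between any of the fingers, the arm and head above 1 N).
It fails at once if the wheel is pressed or pinched hard (over 40 N) (contact force between the fingers and wheel above 40 N).
It fails at once if the gauge flag is shifted (distance of gauge_mark from where it was at the start of the episode above 0.0025 m).
It fails at once if the vial in its seat is pushed or lifted (distance of sample_vial from where it was at the start of the episode above 0.008 m or contact force between the fingers and sample_vial above 0.5 N).
It fails at once if a thing beside the bench is moved or lifted (distance of any of spare_vial_white, spare_vial_red, brass_weight, dish from where it was at the start of the episode above 0.015 m or distance of blue_marker from where it was at the start of the episode above 0.02 m).
It also fails if it takes over 59 s, if anything falls off the work surface, if the arm or the gripper's body presses on something with over 40 N, if the wrist force passes 120 N, or if a joint passes its speed limit or range.

## Working session

There is one attempt and no reset: what is moved stays moved. The work goes in short steps, Python scripts to look and compute and a tool call to move; the robot and the scene stay as the last step left them, time stands still between calls to the robot, and variables do not carry over. Pictures are saved under pics/ and viewed, at most 10 in all, crops included, and the job is handed in when it is done.

Besides the shell and the picture viewer there is one more tool, called after "Request:" as a command line: name --argument value ..., lists and objects as JSON in quotes. arm_command: Moves the arm, as the interface text tells. Its arguments: {"type":"object","properties":{"moves":{"type":"array"},"fingers":{"type":"number"},"squeeze":{"type":"number"}},"required":["moves"]}

```bash
ls; mkdir -p pics; cat > h.py <<'E'
import numpy as np, cv2
from scipy.spatial.transform import Rotation as R
from bench import r
def ray(ci,u,v):
    d=np.array([(u-ci['cx'])/ci['fx'],-(v-ci['cy'])/ci['fy'],-1.])
    a=np.array(ci['attitude'],float)
    M=a if a.shape==(3,3) else R.from_quat(a).as_matrix()
    return np.array(ci['origin']),M@d
def onz(ci,u,v,z):
    o,d=ray(ci,u,v); return o+d*(z-o[2])/d[2]
def save(n,im): cv2.imwrite('pics/'+n+'.png',cv2.cvtColor(im,cv2.COLOR_RGB2BGR))
E
python3 - <<'E'
from h import *
print(r.read_state())
for n in('scene','top'):
    print(r.camera_info(n)); save(n+'0',r.camera(n))
a=np.vstack([cv2.imread('pics/scene0.png'),cv2.imread('pics/top0.png')]);cv2.imwrite('pics/b0.png',cv2.resize(a,(480,600)))
E
```

```text
pics
{'time': 0.0, 'joint_positions': array([-1.20663488,  0.33290083, -0.06468744,  1.46095013,  0.02159273,
        1.34987631, -0.08849262]), 'joint_vel': array([-5.22916006e-04,  1.21609190e-04, -5.61896991e-04, -4.35447216e-04,
       -1.18250299e-03,  1.37737638e-05, -6.13174756e-04]), 'joint_torque': array([ 1.97544637e-04, -6.23238373e+01,  2.53222726e-02, -3.89924312e+01,
       -6.10962999e-02,  3.92877194e-02,  1.24546186e-04]), 'ee_pos': array([0.23560901, 0.57847388, 0.22173161]), 'eef_rot': array([ 1.92170249e-01,  9.81361339e-01, -7.11687891e-04, -1.07465964e-04]), 'ft_force': array([-0.43778142,  0.68398031, -0.84525315]), 'torque': array([ 0.04948749, -0.02857801,  0.03543524]), 'grip_force': 0.0, 'width': 0.08710452011820871}
{'fx': 505.6087923841743, 'fy': 505.6087923841743, 'cx': 316.0698261329867, 'cy': 199.59851486223408, 'origin': array([ 0.14910472, -0.49620748,  0.81578858]), 'attitude': array([ 0.35523709, -0.11778679, -0.31456252,  0.87234357])}
{'fx': 368.132652281119, 'fy': 368.132652281119, 'cx': 325.3807197833906, 'cy': 199.69912888710843, 'origin': array([0.55609754, 0.0458404 , 0.92785169]), 'attitude': array([ 0.0052396 , -0.01132689, -0.69724742,  0.7167219 ])}
```

View pics/top0.png

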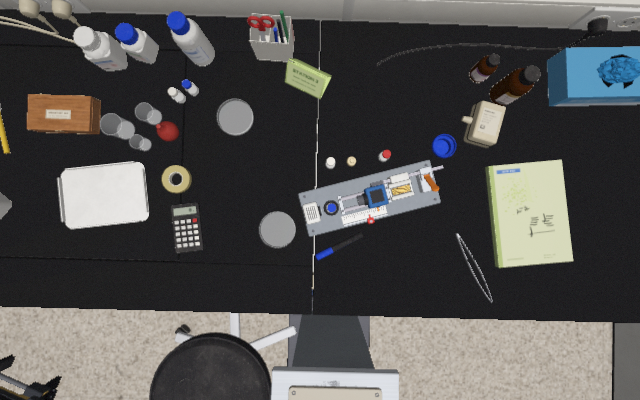

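View pics/scene0.png

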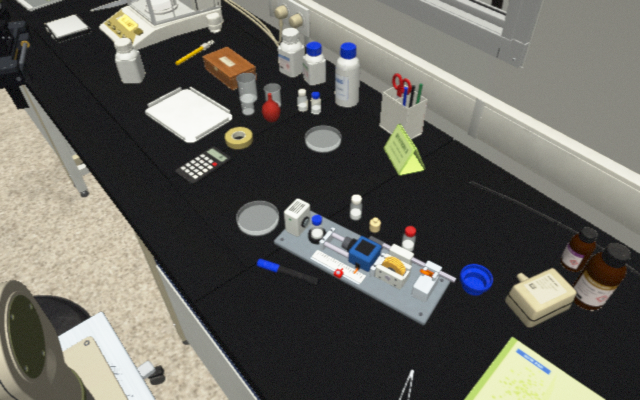

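The top view shows the bench from about (300,210) to (440,175): vial on the left at (331,208), wheel at (402,187), lever at (430,183), pointer and red flag near (371,219). I'll measure it on enlarged crops.

```bash
python3 - <<'E'
import cv2,numpy as np
a=cv2.imread('pics/top0.png')[145:245,290:450]
b=cv2.imread('pics/scene0.png')[190:330,260:470]
a=cv2.resize(a,None,fx=4,fy=4,interpolation=cv2.INTER_CUBIC); cv2.imwrite('pics/top0c.png',a)
b=cv2.resize(b,None,fx=3.5,fy=3.5,interpolation=cv2.INTER_CUBIC); cv2.imwrite('pics/scene0c.png',b)
E
```

```text
(no output)
```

View pics/top0c.png

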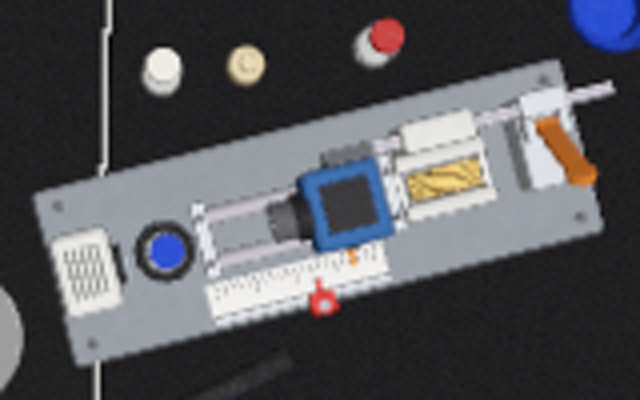

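View pics/scene0c.png

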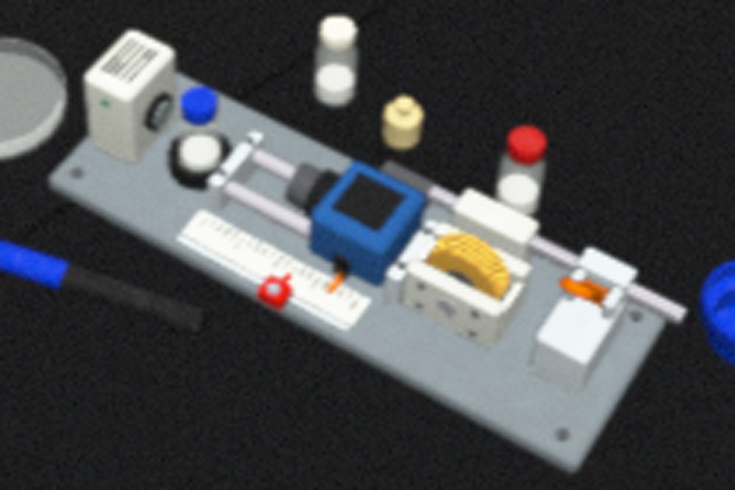

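```bash
cat >> h.py <<'E'
def local(B,p): # world->bench ; B=(x,y,yaw)
    c,s=np.cos(B[2]),np.sin(B[2]); d=np.array(p)[:2]-B[:2]; return np.array([c*d[0]+s*d[1],-s*d[0]+c*d[1]])
def world(B,q):
    c,s=np.cos(B[2]),np.sin(B[2]); return np.array([B[0]+c*q[0]-s*q[1],B[1]+s*q[0]+c*q[1]])
def tcp(B,q,z): # tool-frame offset (cm) to bench target, and turn
    s=r.read_state(); M=R.from_quat(s['eef_rot']).as_matrix()
    d=M.T@(np.append(world(B,q),z)-s['ee_pos'])*100
    yb=np.array([-np.sin(B[2]),np.cos(B[2]),0]); t=M.T@yb
    print('d cm',d.round(2),'tool y->bench y turn',np.degrees(np.arctan2(-t[0],t[1])).round(2),'ee',s['ee_pos'].round(4),'f',s['ft_force'].round(1))
E
python3 - <<'E'
from h import *
C=r.camera_info('top')
f=lambda u,v,z:onz(C,290+(u+.5)/4-.5,145+(v+.5)/4-.5,z)[:2]
c=[f(*p,.018) for p in[(35,193),(557,60),(604,230),(80,366)]]
o=np.mean(c,0); y=(c[0]+c[3]-c[1]-c[2]); yaw=np.arctan2(-y[0],y[1])
print(c,o,np.degrees(yaw),np.linalg.norm(y)/2, np.linalg.norm(c[0]-c[3]))
B=(*o,yaw)
S=r.camera_info('scene')
g=lambda u,v,z:onz(S,260+(u+.5)/3.5-.5,190+(v+.5)/3.5-.5,z)[:2]
cs=[g(*p,.018) for p in[(50,182),(575,468)]]
print('scene corners local',[local(B,p) for p in cs])
for n,p in dict(cap=(167,250,.08),pointer=(353,258,.023),flag=(318,285,.023),wheel=(445,180,.066)).items(): print(n,local(B,f(*p)).round(4))
for n,p in dict(pointer=(336,288,.023),flag=(288,275,.023)).items(): print('s',n,local(B,g(*p)).round(4))
tcp(B,(0,-.088),.15)
E
```

```text
[array([0.59254528, 0.10549174]), array([ 0.68420219, -0.21604648]), array([ 0.57940981, -0.24744064]), array([0.48664607, 0.07467054])] [ 0.58570084 -0.07083121] 15.98825034568208 0.3347743778628952 0.11029319342595388
scene corners local [array([-0.05844724,  0.16526462]), array([-0.05668637, -0.16973294])]
cap [0.0009 0.0989]
pointer [-0.0325 -0.0121]
flag [-0.0432  0.013 ]
wheel [ 0.     -0.0697]
s pointer [-0.0328 -0.0134]
s flag [-0.0401  0.013 ]
d cm [-62.35 -53.84   7.26] tool y->bench y turn -38.15 ee [0.2356 0.5785 0.2218] f [-0.3 -0.4  0.3]
```

Request:
arm_command --moves '[-2.6, -2.2, -0.3, 0, -2.6, -2.2, -0.3, 0, -2.6, -2.2, -0.3, 0, -2.6, -2.2, -0.3, 0, -2.6, -2.2, -0.3, 0, -2.6, -2.2, -0.3, 0, -2.6, -2.2, -0.3, 0, -2.6, -2.2, -0.3, 0, -2.6, -2.2, -0.3, 0, -2.6, -2.2, -0.3, 0, -2.6, -2.2, -0.3, 0, -2.6, -2.2, -0.3, 0]' --fingers 0

```text
time: 1.1
ee_pos: [0.4254, 0.2149, 0.2585]
eef_rot: [0.192, 0.981, 0.0, -0.0]
ft_force: [0.5, 0.2, 0.5]
width: 0.0153
grip_force: 0.0
```

Request:
arm_command --moves '[-2.5, -2.2, 0, 0, -2.5, -2.2, 0, 0, -2.5, -2.2, 0, 0, -2.5, -2.2, 0, 0, -2.5, -2.2, 0, 0, -2.5, -2.2, 0, 0, -2.5, -2.2, 0, 0, -2.5, -2.2, 0, 0, -2.5, -2.2, 0, 0, -2.5, -2.2, 0, 0, 0, 0, 0, 0, 0, 0, 0, 0]'

```text
time: 2.1
ee_pos: [0.5736, -0.0835, 0.2579]
eef_rot: [0.194, 0.981, -0.001, -0.0]
ft_force: [0.4, 0.5, -0.4]
width: 0.0007
grip_force: 0.0
```

Request:
arm_command --moves '[0, 0, 0, -6.4, 0, 0, 0, -6.4, 0, 0, 0, -6.4, 0, 0, 0, -6.4, 0, 0, 0, -6.4, 0, 0, 0, -6.15, 0, 0, 0, 0, 0, 0, 0, 0, 0, 0, 0, 0]'

```text
time: 2.85
ee_pos: [0.5735, -0.0807, 0.2585]
eef_rot: [-0.138, 0.99, 0.0, -0.0]
ft_force: [0.2, 0.5, 0.2]
width: 0.0008
grip_force: 0.0
```

```bash
python3 - <<'E'
from h import *
B=(.5857,-.0708,np.radians(15.99))
tcp(B,(0,-.088),.15); print(r.read_state()['joint_positions'].round(2), r.read_state()['width'])
print(r.camera_info('wrist')); save('w1',r.camera('wrist'))
E
```

```text
d cm [-1.46 -8.19 10.84] tool y->bench y turn -0.16 ee [ 0.5735 -0.0807  0.2585] f [0.2 0.5 0.2]
[-0.34  0.22  0.48  1.56 -0.1   1.39  1.99] 0.0007738755849619109
{'fx': 360.5841944761582, 'fy': 360.5841944761582, 'cx': 320.0949497648235, 'cy': 198.78308624262527, 'origin': array([ 0.50636041, -0.10049129,  0.42140512]), 'attitude': array([-0.07841429, -0.10522629,  0.79099159,  0.59758759])}
```

View pics/w1.png

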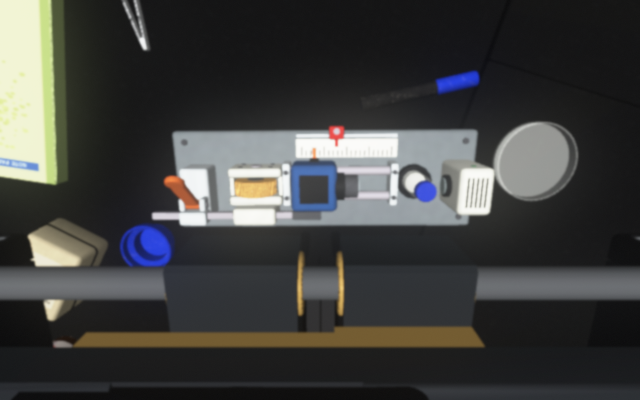

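The wrist view shows the bench square to the image: wheel (254,187), pointer (314,153), red flag (336,143), lever (183,190), vial cap (426,190).

```bash
cat >> h.py <<'E'
def mask(im,kind):
    h=cv2.cvtColor(im,cv2.COLOR_RGB2HSV); H,S,V=cv2.split(h)
    if kind=='red': m=((H<6)|(H>172))&(S>130)&(V>90)
    if kind=='orange': m=(H>=6)&(H<17)&(S>130)&(V>90)
    if kind=='brass': m=(H>=15)&(H<28)&(S>70)&(V>70)
    return m.astype(np.uint8)
def blobs(im,kind,roi):
    x0,x1,y0,y1=roi; n,l,s,c=cv2.connectedComponentsWithStats(mask(im,kind)[y0:y1,x0:x1])
    return [(kind,(c[i]+[x0,y0]).round(1).tolist(),(s[i]+[x0,y0,0,0,0]).tolist()) for i in range(1,n) if s[i][4]>4]
E
python3 - <<'E'
from h import *
B=(.5857,-.0708,np.radians(15.99))
im=cv2.cvtColor(cv2.imread('pics/w1.png'),cv2.COLOR_BGR2RGB); C=r.camera_info('wrist')
for k in('red','orange','brass'):
    for b in blobs(im,k,(165,480,125,230)): print(b)
for p in[(173.5,131),(475.5,130),(476,224),(183.5,142),(464.5,141)]: print('base',local(B,onz(C,*p,.018)).round(4))
for n,p,z in[('wheel',(254,187),.066),('housingF',(254,170),.052),('cap',(426,190),.075),('seat',(412,182),.02)]: print(n,local(B,onz(C,*p,z)).round(4))
H=cv2.cvtColor(im,cv2.COLOR_RGB2HSV)
# pole detail
c=cv2.resize(im[125:230,165:480],None,fx=2.5,fy=2.5,interpolation=cv2.INTER_CUBIC); save('w1c',c)
E
```

```text
('red', [336.0, 132.4], [329, 126, 15, 19, 134])
('orange', [314.0, 154.0], [314, 150, 1, 9, 9])
('orange', [180.4, 190.8], [165, 175, 33, 34, 498])
('brass', [255.3, 187.5], [234, 178, 43, 20, 748])
base [-0.0535 -0.1679]
base [-0.0539  0.1651]
base [0.0555 0.1778]
base [-0.0414 -0.158 ]
base [-0.0419  0.1542]
wheel [-0.0012 -0.0733]
housingF [-0.016 -0.075]
cap [0.0001 0.0983]
seat [0.0041 0.0983]
```

View pics/w1c.png

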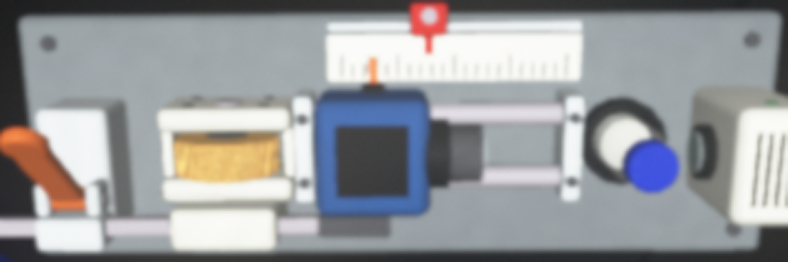

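```bash
cat >> h.py <<'E'
B=(*world((.5857,-.0708,np.radians(15.99)),(.0003,.0135)),np.radians(15.99))
E
python3 - <<'E'
from h import *
tcp(B,(0,-.096),.075)
E
```

```text
d cm [-1.49 -7.62 18.35] tool y->bench y turn -0.13 ee [ 0.5736 -0.0809  0.2585] f [-0.4  0.2  0.6]
```

Request:
arm_command --moves '[-0.3, -1.5, 2, 0, -0.3, -1.5, 2, 0, -0.3, -1.5, 2, 0, -0.3, -1.5, 2, 0, -0.3, -1.6, 2, 0, 0, 0, 2, 0, 0, 0, 2, 0, 0, 0, 2, 0, 0, 0, 1.5, 0, 0, 0, 0.8, 0, 0, 0, 0, 0, 0, 0, 0, 0]'

```text
time: 3.9
ee_pos: [0.6091, -0.1503, 0.0759]
eef_rot: [-0.139, 0.99, -0.0, -0.0]
ft_force: [0.6, 0.1, 0.4]
width: 0.0006
grip_force: 0.0
```

```bash
cat >> h.py <<'E'
def gap(n=None):
    C=r.camera_info('wrist'); im=r.camera('wrist')
    if n: save(n,im)
    out={}
    for k in('red','orange'):
        res=[]
        n_,l,s,c=cv2.connectedComponentsWithStats(mask(im,k))
        for i in range(1,n_):
            if s[i][4]<8: continue
            q=local(B,onz(C,*c[i],.023))
            if not(-.075<q[0]<-.01 and -.05<q[1]<.06): continue
            v1=np.nonzero((l==i).any(1))[0]
            rows=v1[-5:] if k=='red' else v1[:8]
            us=[np.nonzero(l[v]==i)[0].mean() for v in rows]
            p=local(B,onz(C,np.mean(us),rows.mean(),.023)); res.append((s[i][4],np.mean(us).round(1),rows.mean(),(p*1000).round(1)))
        out[k]=res
    print(out)
E
python3 - <<'E'
from h import *
tcp(B,(0,-.096),.068); gap('w2')
E
```

```text
d cm [0.03 0.03 0.79] tool y->bench y turn -0.04 ee [ 0.6091 -0.1503  0.0759] f [0.6 0.1 0.4]
{'red': [(np.int32(536), np.float64(477.8), np.float64(154.0), array([-39.3,  -2.1]))], 'orange': [(np.int32(72), np.float64(435.9), np.float64(164.5), array([-32.9, -26.7]))]}
```

View pics/w2.png

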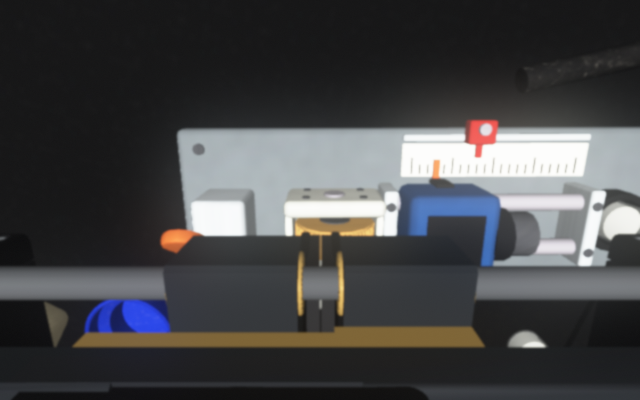

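The picture shows the shut fingertips (300–340, 240–330) just over the wheel, pointer at (436,165) and flag tip at (478,154): gap 24.6 mm.

Request:
arm_command --moves '[0, 0.2, 0.3, 0, 0, 0, 0.3, 0, 0, 0, 0.1, 0, 0, 0, 0.05, 0, 0, 0, 0, 0, 0, 0, 0, 0]'

```text
time: 4.45
ee_pos: [0.6085, -0.1484, 0.0681]
eef_rot: [-0.139, 0.99, 0.0, 0.0]
ft_force: [0.1, 0.4, 0.1]
width: 0.0005
grip_force: 0.0
```

Request:
arm_command --moves '[0, 0, 0.05, 0, 0, 0, 0, 0, 0, 0, 0, 0]'

```text
time: 4.7
ee_pos: [0.6086, -0.1485, 0.0678]
eef_rot: [-0.139, 0.99, 0.0, 0.0]
ft_force: [-1.3, 0.6, 4.6]
width: 0.0007
grip_force: 1.8
```

Request:
arm_command --moves '[0, 0, 0.05, 0, 0, 0, 0, 0, 0, 0, 0, 0]'

```text
time: 4.95
ee_pos: [0.6087, -0.1485, 0.0677]
eef_rot: [-0.139, 0.99, 0.0, 0.0]
ft_force: [-2.3, 0.2, 8.5]
width: 0.0001
grip_force: 3.8
```

Request:
arm_command --moves '[0, 0.2, 0, 0, 0, 0.2, 0, 0, 0, 0.2, 0, 0, 0, 0.2, 0, 0, 0, 0.2, 0, 0, 0, 0.1, 0, 0, 0, 0, 0, 0]'

```text
time: 5.53
ee_pos: [0.6058, -0.1384, 0.0678]
eef_rot: [-0.139, 0.99, -0.0, 0.001]
ft_force: [-2.2, 0.7, 8.2]
width: 0.0005
grip_force: 3.8
```

```bash
python3 - <<'E'
from h import *
tcp(B,(0,-.088),.068); gap()
E
```

```text
d cm [ 0.04 -0.4  -0.02] tool y->bench y turn -0.02 ee [ 0.6058 -0.1384  0.0678] f [-2.2  0.7  8.2]
{'red': [(np.int32(628), np.float64(462.2), np.float64(156.0), array([-39.3,  -2.2]))], 'orange': [(np.int32(84), np.float64(427.6), np.float64(166.5), array([-33.1, -21.8]))]}
```

Request:
arm_command --moves '[0, 0.15, 0, 0, 0, 0.15, 0, 0, 0, 0, 0, 0, 0, 0, -0.4, 0, 0, -0.7, 0, 0, 0, -0.7, 0, 0, 0, 0, 0.3, 0, 0, 0, 0.05, 0, 0, 0, 0.05, 0, 0, 0, 0, 0]'

```text
time: 6.42
ee_pos: [0.6086, -0.1499, 0.0676]
eef_rot: [-0.138, 0.99, -0.001, 0.0]
ft_force: [-1.4, -3.5, 6.6]
width: 0.0005
grip_force: 3.6
```

Request:
arm_command --moves '[0, 0.2, 0, 0, 0, 0.2, 0, 0, 0, 0.2, 0, 0, 0, 0.2, 0, 0, 0, 0.2, 0, 0, 0, 0.2, 0, 0, 0, 0.2, 0, 0, 0, 0, 0, 0]'

```text
time: 7.08
ee_pos: [0.6045, -0.1352, 0.0674]
eef_rot: [-0.139, 0.99, -0.0, -0.0]
ft_force: [-2.2, 1.3, 8.5]
width: 0.0003
grip_force: 4.3
```

```bash
python3 - <<'E'
from h import *
tcp(B,(0,-.088),.068); gap()
E
```

```text
d cm [ 0.   -0.74 -0.06] tool y->bench y turn -0.02 ee [ 0.6045 -0.1352  0.0674] f [-2.2  1.3  8.5]
{'red': [(np.int32(637), np.float64(456.8), np.float64(157.0), array([-39.1,  -2. ]))], 'orange': [(np.int32(85), np.float64(437.3), np.float64(167.5), array([-33. , -12.8]))]}
```

Request:
arm_command --moves '[0, 0, -0.4, 0, 0, -0.7, 0, 0, 0, -0.7, 0, 0, 0, 0, 0, 0, 0, 0, 0.3, 0, 0, 0, 0.05, 0, 0, 0, 0.05, 0, 0, 0, 0, 0]'

```text
time: 7.8
ee_pos: [0.6087, -0.1492, 0.0676]
eef_rot: [-0.139, 0.99, -0.0, 0.0]
ft_force: [-2.4, -1.6, 6.8]
width: 0.0008
grip_force: 3.9
```

Request:
arm_command --moves '[0, 0.2, 0, 0, 0, 0.2, 0, 0, 0, 0.2, 0, 0, 0, 0.2, 0, 0, 0, 0.2, 0, 0, 0, 0.2, 0, 0, 0, 0.2, 0, 0, 0, 0, 0, 0]'

```text
time: 8.47
ee_pos: [0.6046, -0.1348, 0.0674]
eef_rot: [-0.139, 0.99, -0.0, 0.0]
ft_force: [-2.5, 0.6, 8.4]
width: 0.0006
grip_force: 3.9
```

Request:
arm_command --moves '[0, 0, -0.4, 0, 0, -0.7, 0, 0, 0, -0.7, 0, 0, 0, 0, 0, 0, 0, 0, 0.3, 0, 0, 0, 0.05, 0, 0, 0, 0.05, 0, 0, 0, 0, 0]'

```text
time: 9.13
ee_pos: [0.6087, -0.1491, 0.0676]
eef_rot: [-0.139, 0.99, -0.0, 0.0]
ft_force: [-2.3, -1.4, 7.6]
width: 0.0005
grip_force: 3.9
```

```bash
python3 - <<'E'
from h import *
tcp(B,(0,-.088),.068); gap()
E
```

```text
d cm [ 0.02  0.71 -0.04] tool y->bench y turn -0.03 ee [ 0.6087 -0.1491  0.0676] f [-2.3 -1.4  7.6]
{'red': [(np.int32(619), np.float64(481.9), np.float64(156.0), array([-39.4,  -2.1]))], 'orange': [(np.int32(95), np.float64(475.1), np.float64(166.5), array([-33.3,  -5.4]))]}
```

Request:
arm_command --moves '[0, 0.2, 0, 0, 0, 0.2, 0, 0, 0, 0.2, 0, 0, 0, 0.13, 0, 0, 0, 0, 0, 0, 0, 0, 0, 0]'

```text
time: 9.68
ee_pos: [0.6067, -0.1418, 0.0678]
eef_rot: [-0.139, 0.99, -0.0, 0.0]
ft_force: [-2.8, -0.6, 10.8]
width: 0.0006
grip_force: 5.0
```

```bash
python3 - <<'E'
from h import *
tcp(B,(0,-.088),.068); gap('w3')
E
```

```text
d cm [ 0.03 -0.04 -0.02] tool y->bench y turn -0.02 ee [ 0.6067 -0.1418  0.0678] f [-2.8 -0.6 10.8]
{'red': [(np.int32(613), np.float64(468.8), np.float64(156.0), array([-39.4,  -2. ]))], 'orange': [(np.int32(89), np.float64(467.8), np.float64(166.5), array([-33.3,  -1.9]))]}
```

Request:
arm_command --moves '[0, 0, -0.3, 0, 0, 0, -0.6, 0, 0, -0.5, -3, 0, 0, -1, -3, 0, 0, -1, -3, 0, 0, -1, -3, 0, 0, -1, -3, 0, 0, -1, -3, 0, 0, 0, 0, 0, 0, 0, 0, 0]'

```text
time: 10.57
ee_pos: [0.6222, -0.1951, 0.2577]
eef_rot: [-0.139, 0.99, -0.001, 0.001]
ft_force: [-0.3, 0.8, -0.1]
width: 0.0008
grip_force: 0.0
```

```bash
python3 - <<'E'
from h import *
tcp(B,(0,-.152),.15); gap('w4')
C=r.camera_info('wrist')
im=cv2.cvtColor(cv2.imread('pics/w4.png'),cv2.COLOR_BGR2RGB)
for b in blobs(im,'orange',(100,500,100,260)): print(b)
u,v=[int(x) for x in blobs(im,'orange',(100,500,100,260))[-1][1]]
print(u,v); save('w4c',cv2.resize(im[110:260,160:460],None,fx=2.5,fy=2.5,interpolation=cv2.INTER_CUBIC))
E
```

```text
d cm [ 0.08 -0.88 10.77] tool y->bench y turn -0.06 ee [ 0.6222 -0.1951  0.2577] f [-0.3  0.8 -0.1]
{'red': [(np.int32(172), np.float64(450.5), np.float64(128.0), array([-41.2,  -2.1]))], 'orange': [(np.int32(12), np.float64(449.9), np.float64(138.5), array([-29.9,  -1.7]))]}
('orange', [449.8, 139.8], [449, 135, 2, 9, 12])
('orange', [310.5, 175.6], [302, 160, 17, 34, 427])
310 175
```

View pics/w4c.png

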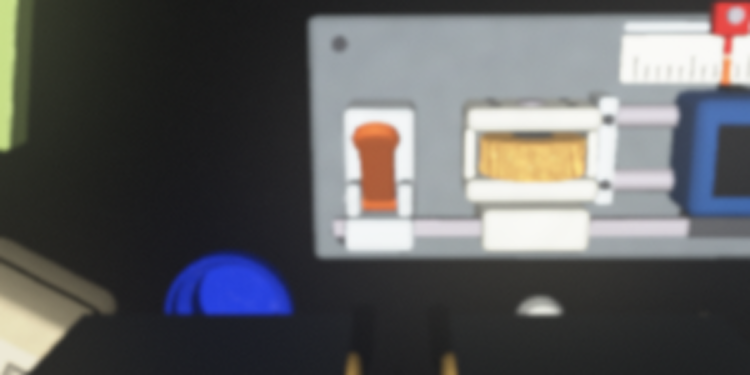

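```bash
python3 - <<'E'
from h import *
C=r.camera_info('wrist')
for p,z in[((310.5,194),.058),((310.5,192),.058),((310.5,160),.103),((310.5,210),.066),((310.5,198.5),.066),((297.5,153),.051)]: print(p,z,local(B,onz(C,*p,z)).round(4))
E
```

```text
(310.5, 194) 0.058 [ 0.0225 -0.152 ]
(310.5, 192) 0.058 [ 0.0203 -0.1519]
(310.5, 160) 0.103 [-0.02   -0.1506]
(310.5, 210) 0.066 [ 0.0373 -0.1519]
(310.5, 198.5) 0.066 [ 0.0251 -0.1518]
(297.5, 153) 0.051 [-0.019  -0.1651]
```

Request:
arm_command --moves '[0.25, -0.45, 2.5, 0, 0.25, -0.45, 2.5, 0, 0, 0, 2.5, 0, 0, 0, 2.5, 0, 0, 0, 2.5, 0, 0, 0, 2, 0, 0, 0, 0, 0, 0, 0, 0, 0]'

```text
time: 11.28
ee_pos: [0.6181, -0.2033, 0.1094]
eef_rot: [-0.139, 0.99, 0.001, -0.002]
ft_force: [0.2, -0.9, 0.0]
width: 0.0007
grip_force: 0.0
```

```bash
python3 - <<'E'
from h import *
tcp(B,(-.004,-.152),.0615); gap()
E
```

```text
d cm [-0.18 -0.23  4.79] tool y->bench y turn 0.03 ee [ 0.6181 -0.2033  0.1094] f [ 0.2 -0.9  0. ]
{'red': [(np.int32(459), np.float64(533.1), np.float64(156.0), array([-39.6,  -1.8]))], 'orange': [(np.int32(66), np.float64(531.9), np.float64(165.5), array([-32.9,  -1.6]))]}
```

Still aligned (0.2 mm). I'll centre on the lever and press it down.

Request:
arm_command --moves '[-0.15, -0.2, 0, 0, 0, 0, 0.5, 0, 0, 0, 0.5, 0, 0, 0, 0.5, 0, 0, 0, 0.5, 0, 0, 0, 0.5, 0, 0, 0, 0.5, 0, 0, 0, 0.4, 0, 0, 0, 0.4, 0, 0, 0, 0.4, 0, 0, 0, 0.2, 0, 0, 0, 0, 0]'

```text
time: 12.33
ee_pos: [0.6209, -0.2058, 0.0664]
eef_rot: [-0.139, 0.99, 0.0, -0.0]
ft_force: [0.3, -0.3, -0.8]
width: 0.0
grip_force: 0.0
```

Request:
arm_command --moves '[0, 0, 0.2, 0, 0, 0, 0.1, 0, 0, 0, 0.05, 0, 0, 0, 0, 0, 0, 0, 0, 0]'

```text
time: 12.75
ee_pos: [0.6214, -0.2056, 0.0635]
eef_rot: [-0.139, 0.99, 0.0, 0.0]
ft_force: [0.3, -0.3, 0.7]
width: 0.0003
grip_force: 0.0
```

Request:
arm_command --moves '[0, 0, 0.1, 0, 0, 0, 0.1, 0, 0, 0, 0, 0, 0, 0, 0, 0]'

```text
time: 13.08
ee_pos: [0.6213, -0.2058, 0.062]
eef_rot: [-0.139, 0.99, 0.0, 0.0]
ft_force: [-2.3, 0.9, 5.3]
width: 0.0007
grip_force: 2.7
```

Request:
arm_command --moves '[0, 0, 0.05, 0, 0, 0, 0, 0, 0, 0, 0, 0]'

```text
time: 13.33
ee_pos: [0.6214, -0.2057, 0.0619]
eef_rot: [-0.139, 0.99, 0.0, 0.0]
ft_force: [-3.3, 1.1, 8.7]
width: 0.0002
grip_force: 4.5
```

Flat against the stop; now lift clear and check.

Request:
arm_command --moves '[0, 0, -0.5, 0, 0, 0, -1.5, 0, 0, 0, -3, 0, 0, 0, -3, 0, 0, 0, -3, 0, 0, 0, -3, 0, 0, 0, -3, 0, 0, 0, -3, 0, 0, 0, 0, 0, 0, 0, 0, 0]'

```text
time: 14.17
ee_pos: [0.622, -0.2062, 0.2629]
eef_rot: [-0.139, 0.99, -0.001, 0.002]
ft_force: [-0.1, 0.0, -1.6]
width: 0.0001
grip_force: 0.0
```

```bash
python3 - <<'E'
from h import *
gap('w5')
im=cv2.cvtColor(cv2.imread('pics/w5.png'),cv2.COLOR_BGR2RGB)
save('w5c',cv2.resize(im[100:260,200:600],None,fx=2,fy=2,interpolation=cv2.INTER_CUBIC))
E
```

```text
{'red': [(np.int32(160), np.float64(458.4), np.float64(130.0), array([-41.8,  -2. ]))], 'orange': [(np.int32(13), np.float64(457.8), np.float64(140.5), array([-30.4,  -1.5]))]}
```

View pics/w5c.png

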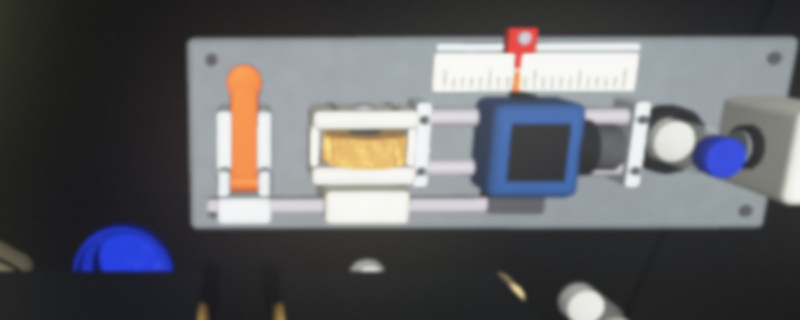

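The lever lies flat, crop (243,65–190), the pointer meets the flag at (517,75), and the vial is still in its seat.

```bash
python3 -c "
from bench import r
print(r.close_job())"
```

```text
the job is handed in; nothing more can be done
None
```

The job is handed in: the last image showed the pointer within about 0.5 mm of the gauge flag, the clamp lever flat, and the vial, flag and loose things in view in place; the hand-in returned no verdict.

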